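# Set and lock the depth stop of a portion press

## Robot

A 6-joint arm with a two-finger parallel gripper is mounted at the origin on a cart in front of the work surface, level with it; the furniture and walls round the work are solid. World frame = base frame: x ahead of the robot, y to its left, z up, the work surface at z = 0. Lengths are in m, angles in degrees, forces in N, time in s.
With the tool pointing down it reaches from about 0.3 to 0.75 m from the base axis. Payload 8.5 kg.
Tool frame: the origin (TCP) lies between the finger pads; the fingertips stand 17 mm ahead of it and the grasp point (between the pads) lies 2 mm behind it; z points along the fingers, y is the direction in which the jaws open and shut (so a half turn about z gives the same grasp; the last joint's range is limited). The gripper opens to 85 mm and grips with 20 to 120 N. Pads are 22 mm wide; open, the fingers measure 114 mm over their backs; the gripper's body (76 mm by 85 mm) begins 54 mm behind the grasp point. The pads swing forward as they close: fully open they stand 13 mm farther back than shut.
Start: joints at [52.294, 21.807, 74.336, -0, 83.858, -12.336], TCP at [0.236, 0.497, 0.248] pointing down, gripper open.
Joint ranges: [-178.18, 178.18], [-50.72, 133.34], [12.68, 142.11], [-81.47, 261.47], [9.98, 163.14], [-165.26, 165.26]. Speed limits (degrees/s): [136.94, 136.94, 180, 180, 180, 180].

## Interface

Orientations are given as a 3x3 rotation matrix whose columns are the frame's x, y, z axes.
In Python, from rig import readout, eyes, env gives the robot as it stands.
- The arm moves only by the tool arm_command, never from a script. Its argument "rows" is text: rows parted by semicolons, each of 7 numbers parted by spaces: the closure, from 0 (fully open) to 1 (shut), then the shift along the tool's x, y, z in mm, then the turn, a rotation vector about the tool's x, y, z in degrees. In form: grip dx dy dz rx ry rz; .... A call has 1 to 5 rows; each row shifts and turns the commanded pose from where the row before left it, along the tool's axes as they then stand; what a row does not reach is not made up. A row lasts 1/12 s, in which the tool goes at most 41.7 mm and 7.16 degrees, less where a joint would pass 70% of its speed; a pose out of reach is approached as far as the arm can. A call with a gripper value outside its range is refused whole. The fingers move at their own pace and stop on an object; "squeeze" is the grip in N (left out, the last holds). Time passes only in rows, so rows that do not move let the fingers close. It gives the time, the measured TCP pose, the force and the opening at its end, in the units of the state.
- readout.observe(): the state, without advancing time (a new reading comes with each control period).
- eyes.get_image(name): name is "scene" or "top" or "wrist"; returns the picture (400x640x3 uint8, red, green, blue); there is no depth.
- eyes.camera_model(name): a dict with "mtx" (3x3 intrinsics, pixels), "view" (4x4, takes a point from world to camera coordinates). Camera axes: x right, y up, looking along -z (the intrinsics and any distortion apply to the point x, -y, -z); pixel columns grow to the right and rows downward; lengths in m; the calibration is good to about 2 mm. A picture is of the moment at which its call begins: read the wrist's pose just before it. camera_model takes no time and is no camera call; for the wrist camera it gives the pose at the moment of the call.
- env.close_job(): hands the job in, once; it reports no verdict.
The state is a dict: "time_s": time; "q": joint angles; "qvel": joint speeds; "joint_efforts": joint torques, N m; "position": TCP position; "tool_rot": TCP orientation; "ft_force": force on the tool from outside, world axes, zero at the start; "wrist_torque": the same for the moment, N m; "grip_width": finger opening in m.
Only numpy, scipy, OpenCV 4.12 (cv2) and the standard library are available. Lean on these libraries where they do the work, as an engineer would, in place of code of your own. Each camera call takes 0.05 s, during which the arm holds its last target. There are 200 camera calls.

## Task

The spice tin on the base plate of the portion press is the height gauge: lower the press's depth stop by its knob until its rubber foot has come to bear gently but surely on the tin's lid, a few newtons and not squeezed hard, and leave it bearing there. Then push the clamp lever fully down to lock the stop. Leave the tin where it stands and do not disturb the bowl, the match tin or the cake fork.

Things in the scene. Friction and masses are not known exactly. Their poses are not given: they have to be found in the camera images.
- press: Portion press stand, fixed: aluminium base plate 172 x 130 mm, its top 12 mm above the worktop; a column behind and a grey arm whose round guide boss (36 mm across, top 151 mm above the worktop) guides the stop rod. Origin on the worktop, straight below the stop rod's axis; z up, x from the rod towards the column, so -x is the front, with the clamp lever. Place and yaw vary.
- stop_rod: Depth stop: upright steel rod 11 mm thick with a round black knob on top, 26 mm across, 28 mm high. Origin in the knob's middle, 14 mm below its top. Slides straight up and down only, by 45 mm; at the top of its travel the knob's middle is 212 mm above the worktop. The guide drags with about 6 N, so the rod stays where it is left; about 4.5 N at the knob moves it down.
- rod_guide (a point): Top of the guide boss, on the rod's axis, 151 mm above the worktop. On the rod's lower end is a rubber foot 18 mm across, sprung: it gives 1 mm per 8 N, up to 7 mm. Its stem is screwed in to an unknown depth: its underside lies 143 to 161 mm below the knob's middle (not measured: feel for it), 6 to 32 mm above the tin's lid at the start.
- clamp_lever (a joint): Angle of the clamp lever: 0 raised and open (pointing forward and up, 0.9 rad above level); 0.9 when level, against its end stop and locked. It starts open, at 0 to 0.15, stays where it is left, and turns with about 0.25 N m, rising to about 0.35 N m at its end as its shoe grips the rod.
- lever_paddle (a point): Middle of the black paddle at the clamp lever's end: 40 mm long, 22 wide, 11 thick, 76 mm from the lever's hinge (its far end is 96 mm from it). The hinge is level, along the stand's y, 34 mm in front of (-x of) the rod's axis and 135 mm above the worktop; seen from above the lever stands straight out to the front (-x of the stand).
- spice_tin: The gauge under the stop: plain off-white round flat tin, 62 mm across and 25 mm high, lid closed, standing loose on the base plate roughly centred under the foot. Origin in the centre of its underside, z up.
- bowl: Bystander: small patterned bowl, 150 mm across, 61 mm high; origin in the centre of its underside.
- match_box: Bystander: small black tin 50 x 54 x 21 mm; origin in the centre of its underside.
- cake_fork: Bystander: cake fork with a black handle, 145 mm long, lying on the worktop; origin at its middle.
Not all that is in view belongs to the job. There is more than one size of the spice_tin; the job needs the middle-sized.

How it is judged (in metres and radians):
On the way, in this order (a step that is already met when the one before it is completed fails the run):
1. the stop's foot bears on the tin while the clamp lever is still open (contact force between stop_rod and spice_tin above 1 N and value of joint clamp_lever below 0.4 rad), for 0.2 s.
2. the clamp lever is fully down, the foot still bearing on the tin (value of joint clamp_lever above 0.82 rad and contact force between stop_rod and spice_tin above 1 N), for 0.2 s.
At the end, for the whole second after the job is handed in: The stop's foot bears on the tin's lid with 1 to 10 N, the clamp lever is fully down (0.82 rad or more of its 0.9), and the tin is at rest within 6 mm of where it stood (all of step 2 and contact force between stop_rod and spice_tin below 10 N and distance of spice_tin from where it was at the start of the episode below 0.006 m and linear speed of spice_tin below 0.01 m/s); the robot touches nothing.
It fails at once if the stop squeezes the tin with more than 15 N (contact force between stop_rod and spice_tin above 15 N).
It fails at once if the tin is shifted by more than 8 mm (distance of spice_tin from where it was at the start of the episode above 0.008 m).
It fails at once if a bystander (bowl, match tin or cake fork) is moved by more than 20 mm (distance of any of bowl, match_box, cake_fork from where it was at the start of the episode above 0.02 m).
It also fails if it takes over 48 s, if anything falls off the work surface, if the arm or the gripper's body presses on something with over 40 N, if the wrist force passes 120 N, or if a joint passes its speed limit or range.

## Working session

There is one attempt and no reset: what is moved stays moved. The work goes in short steps, Python scripts to look and compute and a tool call to move; the robot and the scene stay as the last step left them, time stands still between calls to the robot, and variables do not carry over. Pictures are saved under pics/ and viewed, about 8 in all and at most 12, crops included, and the job is handed in when it is done.

Besides the shell and the picture viewer there is one more tool, called after "Emit:" by a JSON object that holds its "op" and its "data". arm_command: Moves the arm, as the interface text tells. Its arguments: {"type":"object","properties":{"rows":{"type":"string"},"squeeze":{"type":"number"}},"required":["rows"]}

```bash
ls; mkdir -p pics
python3 - <<'E'
from rig import readout, eyes
import cv2
s=readout.observe();print(s)
for n in("scene","top"):
    im=eyes.get_image(n);cv2.imwrite(f"pics/{n}0.png",im[:,:,::-1]);m=eyes.camera_model(n);print(n,m)
E
```

```text
pics
{'time_s': 0.0, 'q': array([ 5.22952460e+01,  2.18445244e+01,  7.43844477e+01,  9.35397070e-04,
        8.38583224e+01, -1.23347926e+01]), 'qvel': array([ 0.02591436, -0.02396927, -0.02621265,  0.02974333,  0.03582845,
       -0.0022268 ]), 'joint_efforts': array([ 9.61653022e-04, -4.48439169e+01, -2.31288332e+01, -6.99868519e-05,
        4.52182285e-03, -9.74526017e-06]), 'position': array([0.23548138, 0.49675277, 0.24768044]), 'tool_rot': array([[-9.03559132e-01,  4.28462369e-01, -9.44650132e-04],
       [ 4.28463275e-01,  9.03558406e-01, -1.19548425e-03],
       [ 3.41326554e-04, -1.48493860e-03, -9.99998839e-01]]), 'ft_force': array([-0.85503021, -0.14827545, -0.50802375]), 'wrist_torque': array([-0.02030743,  0.02189682, -0.02117973]), 'grip_width': 0.08585832968951818}
scene {'mtx': array([[463.48294645,   0.        , 326.46467561],
       [  0.        , 463.48294645, 197.4494763 ],
       [  0.        ,   0.        ,   1.        ]]), 'view': array([[ 0.83968122, -0.54278255, -0.01795965, -0.4607502 ],
       [ 0.37951718,  0.56281388,  0.73430732, -0.24769031],
       [-0.38846126, -0.62340007,  0.67857955, -1.39882776],
       [ 0.        ,  0.        ,  0.        ,  1.        ]])}
top {'mtx': array([[425.81657793,   0.        , 318.48267734],
       [  0.        , 425.81657793, 198.65762405],
       [  0.        ,   0.        ,   1.        ]]), 'view': array([[ 0.04884465, -0.99880565,  0.0012155 , -0.1200113 ],
       [ 0.97550497,  0.04796644,  0.21468413, -0.53296787],
       [-0.21448603, -0.00930044,  0.97668278, -1.15927832],
       [ 0.        ,  0.        ,  0.        ,  1.        ]])}
```

View pics/scene0.png

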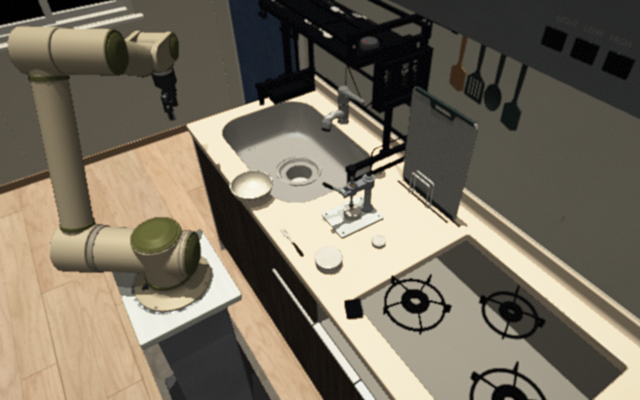

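View pics/top0.png

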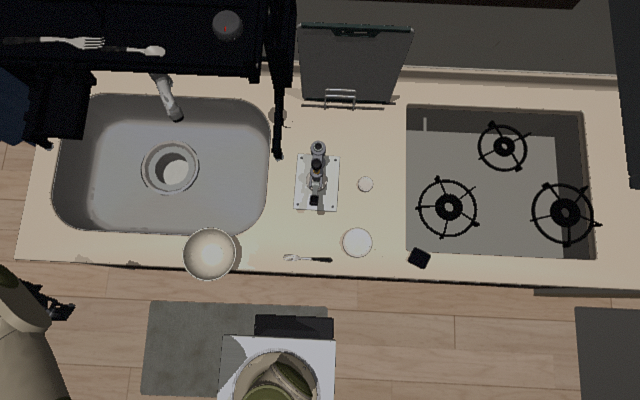

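The top view shows the press at about (316,180): knob near (316,165), paddle near (314,199), column towards the wall. The scene view shows it at (352,205). I'll zoom in on both.

Run:
```python
import cv2,numpy as np
a=cv2.imread("pics/top0.png")[130:220,280:350];b=cv2.imread("pics/scene0.png")[165:245,315:390]
f=lambda c:cv2.resize(c,(400,480),interpolation=cv2.INTER_CUBIC)
a=cv2.resize(a,None,fx=6,fy=6,interpolation=cv2.INTER_CUBIC);b=cv2.resize(b,None,fx=5,fy=5,interpolation=cv2.INTER_CUBIC)
o=np.zeros((540,800,3),np.uint8);o[:540,:420]=a;o[:400,425:800]=b
cv2.imwrite("pics/crop.png",o)
```

```text
(no output)
```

View pics/crop.png

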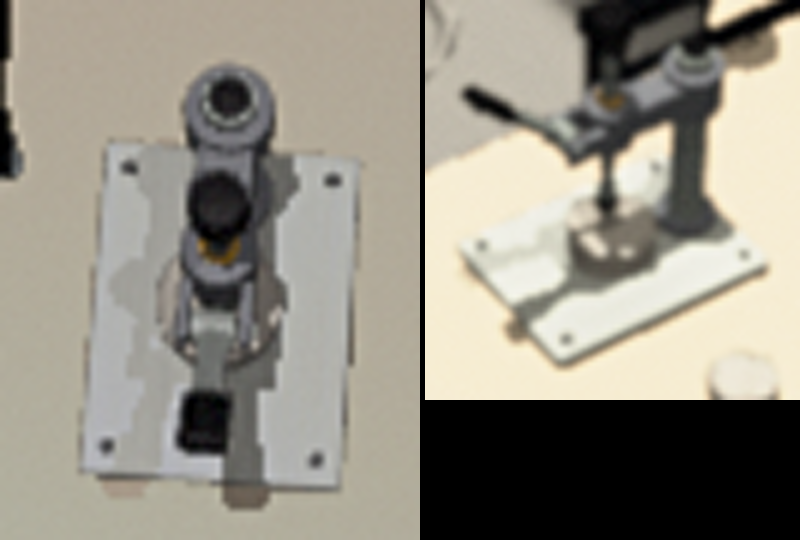

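```bash
cat > h.py <<'E'
import numpy as np
from rig import readout, eyes, env
def back(m,uv,z):
    K,V=m["mtx"],m["view"];R,t=V[:3,:3],V[:3,3]
    d=np.linalg.inv(K)@[uv[0],uv[1],1];d=R.T@(d*[1,-1,-1]);c=-R.T@t
    return c+d*(z-c[2])/d[2]
def proj(m,p):
    c=m["view"][:3,:3]@p+m["view"][:3,3];c=m["mtx"]@(c*[1,-1,-1]);return c[:2]/c[2]
E
python3 - <<'E'
from h import *
m=eyes.camera_model("top")
g=lambda u,v,z:back(m,(280+(u-2.5)/6,130+(v-2.5)/6),z)
C=np.array([g(*p,.012) for p in[(107,142),(358,160),(340,488),(80,470)]]);S=np.array([g(*p,.012) for p in[(130,166),(333,180),(316,459),(107,446)]])
for Q in(C,S):
    print(Q.round(4),Q.mean(0), [np.linalg.norm(Q[i]-Q[i-1]) for i in range(4)])
    f=(Q[0]+Q[1]-Q[2]-Q[3]);print("yaw",np.degrees(np.arctan2(f[1],f[0])))
print("knob",g(219,205,.212),g(219,205,.220),"paddle",g(205,422,.135+.0),g(205,422,.18),g(205,422,.195))
s=eyes.camera_model("scene");print(proj(s,g(219,205,.212)))
E
```

```text
[[ 0.6863 -0.0225  0.012 ]
 [ 0.683  -0.1499  0.012 ]
 [ 0.5139 -0.1475  0.012 ]
 [ 0.5166 -0.0192  0.012 ]] [ 0.59996773 -0.08476335  0.012     ] [np.float64(0.16974696991859514), np.float64(0.12744300933189612), np.float64(0.1691833176328303), np.float64(0.1282807756701358)]
yaw -0.9418659360779216
[[ 0.6742 -0.0348  0.012 ]
 [ 0.6719 -0.1377  0.012 ]
 [ 0.5278 -0.1351  0.012 ]
 [ 0.5293 -0.0318  0.012 ]] [ 0.6008021  -0.08484556  0.012     ] [np.float64(0.14491903357385497), np.float64(0.10285015842458271), np.float64(0.14404693680024674), np.float64(0.10330198510236531)]
yaw -1.1049643550195158
knob [ 0.59453285 -0.08473551  0.212     ] [ 0.59207901 -0.08489283  0.22      ] paddle [ 0.51722642 -0.08203774  0.135     ] [ 0.50750848 -0.08297058  0.18      ] [ 0.50426917 -0.08328152  0.195     ]
[352.54905654 169.65923027]
```

Run:
```python
from h import *
import cv2
t=eyes.camera_model("top");s=eyes.camera_model("scene")
for z in(0,.1,.2,.3,.4,.5):
    p=back(t,(278,157),z);q=back(t,(293,80),z);print(z,p.round(3),proj(s,p).round(1),q.round(3),proj(s,q).round(1))
a=cv2.imread("pics/scene0.png")[20:240,240:460]
cv2.imwrite("pics/crop2.png",cv2.convertScaleAbs(cv2.resize(a,(600,600),interpolation=cv2.INTER_CUBIC),alpha=1.8,beta=30))
```

```text
0 [0.675 0.037 0.   ] [350.2 189.3] [0.934 0.007 0.   ] [410.5 168.3]
0.1 [0.643 0.026 0.1  ] [345. 173.] [ 0.882 -0.002  0.1  ] [403.8 153.3]
0.2 [0.611 0.014 0.2  ] [339.2 154.7] [ 0.829 -0.011  0.2  ] [396.3 136.5]
0.3 [0.58  0.003 0.3  ] [332.6 134.2] [ 0.776 -0.02   0.3  ] [387.8 117.5]
0.4 [ 0.548 -0.009  0.4  ] [325.3 111. ] [ 0.724 -0.029  0.4  ] [378.2  96. ]
0.5 [ 0.516 -0.02   0.5  ] [316.8  84.5] [ 0.671 -0.038  0.5  ] [367.3  71.4]
```

View pics/crop2.png

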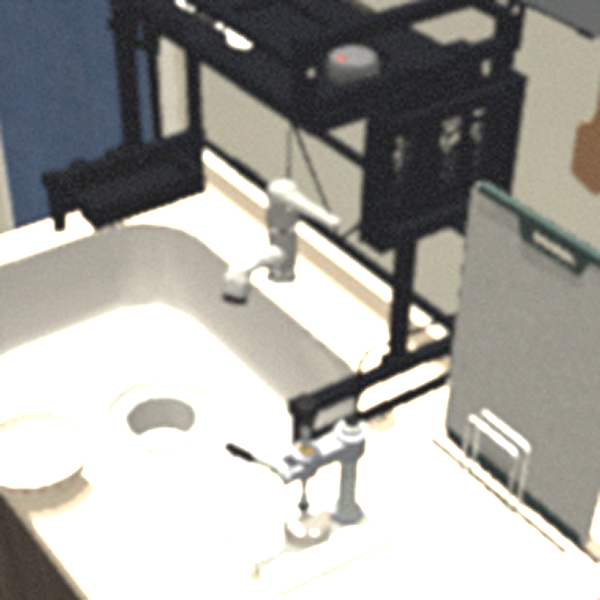

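The low black rack foot ends near (0.64, 0.03) at z below 0.1, and the shelf stands farther back (x above 0.67). The knob at scene (352,168) matches the predicted position. The press approach from the front is clear.

Emit:
{"op": "arm_command", "data": {"rows": "0.5 0 0 -12 0 0 -6.35; 1 0 0 -12 0 0 -6.35; 1 0 0 -12 0 0 -6.35; 1 0 0 -12 0 0 -6.35"}}

```text
time_s: 0.43
position: [0.2356, 0.4968, 0.2965]
tool_rot: [[-1.0, -0.006, -0.001], [-0.006, 1.0, -0.001], [0.001, -0.001, -1.0]]
ft_force: [-0.0, 0.7, -0.5]
grip_width: 0.0391
```

Emit:
{"op": "arm_command", "data": {"rows": "1 -14 -38 0 0 0 0; 1 -14 -38 0 0 0 0; 1 -14 -38 0 0 0 0; 1 -14 -38 0 0 0 0; 1 -14 -38 0 0 0 0"}}

```text
time_s: 0.85
position: [0.3056, 0.3052, 0.2961]
tool_rot: [[-1.0, -0.001, -0.0], [-0.001, 1.0, -0.0], [0.0, -0.0, -1.0]]
ft_force: [1.5, -0.9, 0.8]
grip_width: 0.0003
```

Emit:
{"op": "arm_command", "data": {"rows": "1 -14 -38 0 0 0 0; 1 -14 -38 0 0 0 0; 1 -14 -38 0 0 0 0; 1 -14 -38 0 0 0 0; 1 -14 -38 0 0 0 0"}}

```text
time_s: 1.27
position: [0.3758, 0.1151, 0.2963]
tool_rot: [[-1.0, -0.001, -0.0], [-0.001, 1.0, 0.0], [0.0, 0.0, -1.0]]
ft_force: [0.9, 0.7, -0.5]
grip_width: 0.0002
```

Emit:
{"op": "arm_command", "data": {"rows": "1 -14 -38 0 0 0 0; 1 -14 -38 0 0 0 0; 1 -14 -38 0 0 0 0; 1 -14 -38 0 0 0 0; 1 -14 -38 0 0 0 0"}}

```text
time_s: 1.68
position: [0.446, -0.0751, 0.2962]
tool_rot: [[-1.0, -0.0, -0.0], [-0.0, 1.0, 0.0], [0.0, 0.0, -1.0]]
ft_force: [1.8, 1.8, 0.6]
grip_width: 0.0001
```

Emit:
{"op": "arm_command", "data": {"rows": "1 -25 -5 0 0 0 0; 1 -25 -5 0 0 0 0; 1 0 0 0 0 0 0"}}

```text
time_s: 1.93
position: [0.4986, -0.0847, 0.2951]
tool_rot: [[-1.0, 0.001, -0.001], [0.001, 1.0, 0.0], [0.001, 0.0, -1.0]]
ft_force: [0.5, -0.3, -0.7]
grip_width: -0.0002
```

Run:
```python
from h import *
import cv2
s=readout.observe();w=eyes.camera_model("wrist");im=eyes.get_image("wrist")
cv2.imwrite("pics/w1.png",im[:,:,::-1]);R=w["view"][:3,:3];print(s["position"],s["ft_force"],"cam",-R.T@w["view"][:3,3],-R[2],w["mtx"][0])
for p in([.593,-.085,.226],[.593,-.085,.151],[.508,-.083,.19]):print(proj(w,np.array(p)))
```

```text
[ 0.49861722 -0.08467869  0.29507531] [ 0.45899696 -0.2568252  -0.74597128] cam [ 0.42546657 -0.08402961  0.42055011] [ 2.87704465e-01  1.61349926e-04 -9.57719225e-01] [285.42913388   0.         319.67739625]
[318.6606783  324.69549282]
[318.85500633 274.77787685]
[320.85762163 212.37624029]
```

View pics/w1.png

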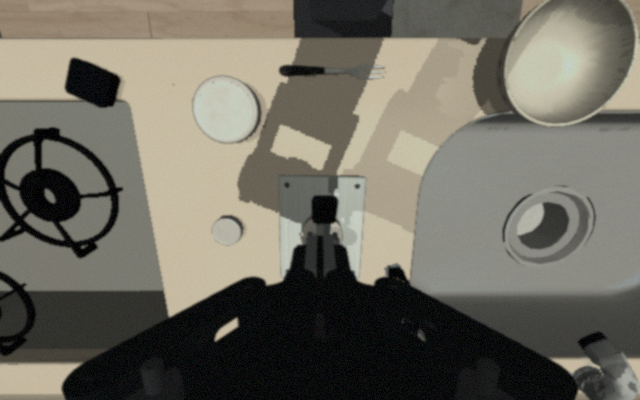

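The wrist view shows the paddle at (324,208), and the fingers hide the knob. The bystanders are clear of the press. I'll move above the knob and estimate the foot gap from the scene crop, where the foot's bottom is at about (606,208).

Emit:
{"op": "arm_command", "data": {"rows": "1 -32 0 0 0 0 0; 1 -32 0 0 0 0 0; 1 -30 0 10 0 0 0; 1 0 0 12 0 0 0; 1 0 0 12 0 0 0"}}

```text
time_s: 2.4
position: [0.5903, -0.0823, 0.261]
tool_rot: [[-1.0, -0.002, -0.001], [-0.002, 1.0, 0.0], [0.001, 0.0, -1.0]]
ft_force: [-1.0, 0.5, 0.3]
grip_width: -0.0002
```

Run:
```python
from h import *
import cv2
s=eyes.camera_model("scene");im=eyes.get_image("scene")
f=lambda p:((proj(s,np.array(p))-[325,150])*8+3.5).round(1)
print(readout.observe()["position"])
for z in(.037,.043,.05,.056,.063,.069,.151,.198,.226):print(z,f([.593,-.085,z]))
for a in(0,90,180,270):print("lid",f([.593+.031*np.cos(np.radians(a)),-.085+.031*np.sin(np.radians(a)),.037]))
c=cv2.resize(im[150:225,325:400,::-1],None,fx=8,fy=8,interpolation=cv2.INTER_CUBIC)
cv2.imwrite("pics/s2.png",cv2.convertScaleAbs(c,alpha=1.2))
```

```text
[ 0.58901185 -0.0820264   0.25874807]
0.037 [212.8 486.6]
0.043 [213.1 476.3]
0.05 [213.4 464.3]
0.056 [213.6 453.9]
0.063 [213.9 441.6]
0.069 [214.2 431.1]
0.151 [218.  281.4]
0.198 [220.3 190.4]
0.226 [221.8 134.3]
lid [273.  457.9]
lid [170.6 444.2]
lid [151.6 515.8]
lid [256.  530.2]
```

View pics/s2.png

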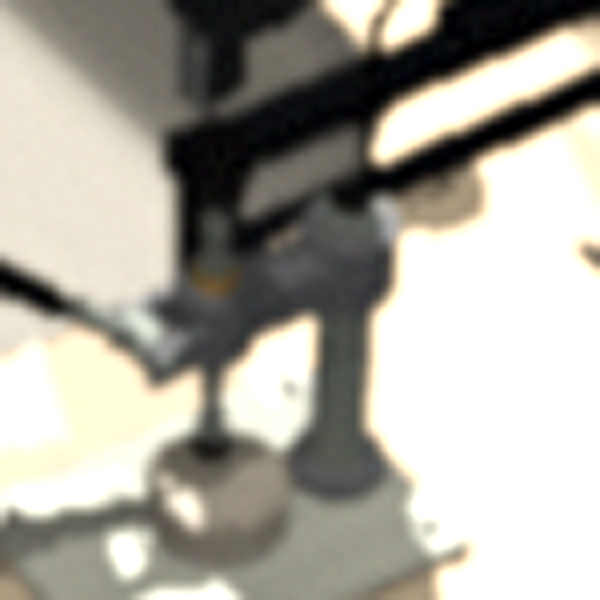

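The scene crop shows the foot's underside at about row 455, near z ≈ 0.06, and the lid where predicted. That makes the gap about 20 mm. The knob's bottom is near row 200, so the rod is near the top of its travel.

Emit:
{"op": "arm_command", "data": {"rows": "1 -2 -2 6 0 0 0; 1 0 0 5 0 0 0; 1 0 0 2 0 0 0; 1 0 0 0 0 0 0"}}

```text
time_s: 2.78
position: [0.5916, -0.0848, 0.2494]
tool_rot: [[-1.0, -0.0, -0.0], [-0.0, 1.0, 0.0], [0.0, 0.0, -1.0]]
ft_force: [-0.1, -1.0, 0.1]
grip_width: -0.0002
```

Emit:
{"op": "arm_command", "data": {"rows": "1 0 0 1 0 0 0; 1 0 0 1 0 0 0; 1 0 0 0 0 0 0"}}

```text
time_s: 3.03
position: [0.5919, -0.0849, 0.2475]
tool_rot: [[-1.0, -0.001, 0.0], [-0.001, 1.0, -0.0], [-0.0, -0.0, -1.0]]
ft_force: [0.4, -0.1, 0.3]
grip_width: -0.0001
```

Emit:
{"op": "arm_command", "data": {"rows": "1 0 0 1 0 0 0; 1 0 0 1 0 0 0; 1 0 0 0 0 0 0"}}

```text
time_s: 3.28
position: [0.5919, -0.0849, 0.2451]
tool_rot: [[-1.0, -0.001, -0.0], [-0.001, 1.0, 0.0], [0.0, 0.0, -1.0]]
ft_force: [0.3, 0.5, -0.2]
grip_width: 0.0001
```

Emit:
{"op": "arm_command", "data": {"rows": "1 0 0 1 0 0 0; 1 0 0 1 0 0 0; 1 0 0 0 0 0 0"}}

```text
time_s: 3.53
position: [0.5919, -0.0849, 0.2431]
tool_rot: [[-1.0, -0.001, -0.0], [-0.001, 1.0, 0.0], [0.0, 0.0, -1.0]]
ft_force: [-0.2, -0.6, -0.0]
grip_width: -0.0
```

Emit:
{"op": "arm_command", "data": {"rows": "1 0 0 1 0 0 0; 1 0 0 1 0 0 0; 1 0 0 0 0 0 0"}}

```text
time_s: 3.78
position: [0.5919, -0.0848, 0.2411]
tool_rot: [[-1.0, -0.001, -0.0], [-0.001, 1.0, 0.0], [0.0, 0.0, -1.0]]
ft_force: [-0.4, 0.2, 0.3]
grip_width: -0.0
```

Emit:
{"op": "arm_command", "data": {"rows": "1 0 0 1 0 0 0; 1 0 0 1 0 0 0; 1 0 0 0 0 0 0"}}

```text
time_s: 4.03
position: [0.592, -0.0849, 0.2395]
tool_rot: [[-1.0, -0.001, 0.0], [-0.001, 1.0, -0.0], [-0.0, -0.0, -1.0]]
ft_force: [-0.6, -0.4, 1.1]
grip_width: 0.0003
```

Emit:
{"op": "arm_command", "data": {"rows": "1 0 0 1 0 0 0; 1 0 0 1 0 0 0; 1 0 0 0 0 0 0"}}

```text
time_s: 4.28
position: [0.592, -0.0849, 0.2375]
tool_rot: [[-1.0, -0.0, 0.0], [-0.0, 1.0, -0.0], [-0.0, -0.0, -1.0]]
ft_force: [-1.0, 0.7, 3.0]
grip_width: 0.0001
```

Emit:
{"op": "arm_command", "data": {"rows": "1 0 0 1 0 0 0; 1 0 0 1 0 0 0; 1 0 0 0 0 0 0"}}

```text
time_s: 4.53
position: [0.592, -0.0849, 0.2352]
tool_rot: [[-1.0, -0.0, 0.0], [-0.0, 1.0, -0.0], [-0.0, -0.0, -1.0]]
ft_force: [-0.1, -0.3, 2.7]
grip_width: -0.0003
```

Emit:
{"op": "arm_command", "data": {"rows": "1 0 0 1 0 0 0; 1 0 0 1 0 0 0; 1 0 0 0 0 0 0"}}

```text
time_s: 4.78
position: [0.592, -0.0849, 0.2331]
tool_rot: [[-1.0, -0.001, -0.0], [-0.001, 1.0, 0.0], [0.0, 0.0, -1.0]]
ft_force: [1.1, -0.0, 1.7]
grip_width: -0.0003
```

Emit:
{"op": "arm_command", "data": {"rows": "1 0 0 1 0 0 0; 1 0 0 1 0 0 0; 1 0 0 0 0 0 0"}}

```text
time_s: 5.03
position: [0.592, -0.0849, 0.2311]
tool_rot: [[-1.0, -0.001, -0.0], [-0.001, 1.0, 0.0], [0.0, 0.0, -1.0]]
ft_force: [1.5, -0.2, 2.1]
grip_width: -0.0004
```

Emit:
{"op": "arm_command", "data": {"rows": "1 0 0 1 0 0 0; 1 0 0 1 0 0 0; 1 0 0 0 0 0 0"}}

```text
time_s: 5.28
position: [0.592, -0.0849, 0.2291]
tool_rot: [[-1.0, -0.001, 0.0], [-0.001, 1.0, 0.0], [-0.0, 0.0, -1.0]]
ft_force: [1.2, -0.3, 2.9]
grip_width: 0.0002
```

Emit:
{"op": "arm_command", "data": {"rows": "1 0 0 0.6 0 0 0; 1 0 0 0 0 0 0"}}

```text
time_s: 5.45
position: [0.592, -0.0849, 0.2286]
tool_rot: [[-1.0, -0.0, 0.0], [-0.0, 1.0, -0.0], [-0.0, -0.0, -1.0]]
ft_force: [1.1, -0.2, 3.1]
grip_width: 0.0006
```

Emit:
{"op": "arm_command", "data": {"rows": "1 0 0 0.6 0 0 0; 1 0 0 0 0 0 0"}}

```text
time_s: 5.62
position: [0.592, -0.0849, 0.2281]
tool_rot: [[-1.0, -0.001, 0.0], [-0.001, 1.0, 0.0], [-0.0, 0.0, -1.0]]
ft_force: [0.7, -0.9, 3.1]
grip_width: -0.0002
```

Emit:
{"op": "arm_command", "data": {"rows": "1 0 0 0.6 0 0 0; 1 0 0 0 0 0 0"}}

```text
time_s: 5.78
position: [0.592, -0.0849, 0.2275]
tool_rot: [[-1.0, -0.001, 0.0], [-0.001, 1.0, -0.0], [-0.0, -0.0, -1.0]]
ft_force: [0.8, -0.3, 4.0]
grip_width: 0.0003
```

Emit:
{"op": "arm_command", "data": {"rows": "1 0 0 0.6 0 0 0; 1 0 0 0 0 0 0"}}

```text
time_s: 5.95
position: [0.592, -0.0849, 0.2268]
tool_rot: [[-1.0, -0.0, 0.0], [-0.0, 1.0, 0.0], [-0.0, 0.0, -1.0]]
ft_force: [0.7, 0.2, 3.9]
grip_width: 0.0001
```

Emit:
{"op": "arm_command", "data": {"rows": "1 0 0 0.6 0 0 0; 1 0 0 0 0 0 0"}}

```text
time_s: 6.12
position: [0.592, -0.0849, 0.2262]
tool_rot: [[-1.0, -0.001, 0.0], [-0.001, 1.0, -0.0], [-0.0, -0.0, -1.0]]
ft_force: [1.8, -0.4, 3.8]
grip_width: -0.0002
```

Emit:
{"op": "arm_command", "data": {"rows": "1 0 0 0.6 0 0 0; 1 0 0 0 0 0 0"}}

```text
time_s: 6.28
position: [0.592, -0.0849, 0.2256]
tool_rot: [[-1.0, -0.001, 0.0], [-0.001, 1.0, -0.0], [-0.0, -0.0, -1.0]]
ft_force: [0.5, -0.9, 3.7]
grip_width: -0.0001
```

Emit:
{"op": "arm_command", "data": {"rows": "1 0 0 0.6 0 0 0; 1 0 0 0 0 0 0"}}

```text
time_s: 6.45
position: [0.592, -0.0849, 0.225]
tool_rot: [[-1.0, -0.0, 0.0], [-0.0, 1.0, -0.0], [-0.0, -0.0, -1.0]]
ft_force: [1.7, 1.0, 3.4]
grip_width: 0.0002
```

Emit:
{"op": "arm_command", "data": {"rows": "1 0 0 0.6 0 0 0; 1 0 0 0 0 0 0"}}

```text
time_s: 6.62
position: [0.592, -0.0849, 0.2244]
tool_rot: [[-1.0, -0.001, 0.0], [-0.001, 1.0, -0.0], [-0.0, -0.0, -1.0]]
ft_force: [2.7, 0.3, 3.0]
grip_width: 0.0001
```

Emit:
{"op": "arm_command", "data": {"rows": "1 0 0 0.6 0 0 0; 1 0 0 0 0 0 0"}}

```text
time_s: 6.78
position: [0.592, -0.0849, 0.2238]
tool_rot: [[-1.0, -0.001, 0.0], [-0.001, 1.0, 0.0], [-0.0, 0.0, -1.0]]
ft_force: [1.9, -0.9, 3.2]
grip_width: 0.0001
```

Emit:
{"op": "arm_command", "data": {"rows": "1 0 0 0.6 0 0 0; 1 0 0 0 0 0 0"}}

```text
time_s: 6.95
position: [0.592, -0.0849, 0.2232]
tool_rot: [[-1.0, -0.0, 0.0], [-0.0, 1.0, -0.0], [-0.0, -0.0, -1.0]]
ft_force: [1.2, 0.2, 3.6]
grip_width: 0.0001
```

Emit:
{"op": "arm_command", "data": {"rows": "1 0 0 0.6 0 0 0; 1 0 0 0 0 0 0"}}

```text
time_s: 7.12
position: [0.592, -0.0849, 0.2226]
tool_rot: [[-1.0, -0.001, 0.0], [-0.001, 1.0, 0.0], [-0.0, 0.0, -1.0]]
ft_force: [1.4, -0.9, 3.0]
grip_width: -0.0001
```

Emit:
{"op": "arm_command", "data": {"rows": "1 0 0 0.6 0 0 0; 1 0 0 0 0 0 0"}}

```text
time_s: 7.28
position: [0.592, -0.0849, 0.222]
tool_rot: [[-1.0, -0.001, 0.0], [-0.001, 1.0, -0.0], [-0.0, -0.0, -1.0]]
ft_force: [2.0, -0.2, 3.6]
grip_width: 0.0001
```

Emit:
{"op": "arm_command", "data": {"rows": "1 0 0 0.6 0 0 0; 1 0 0 0 0 0 0"}}

```text
time_s: 7.45
position: [0.592, -0.0849, 0.2215]
tool_rot: [[-1.0, -0.0, 0.0], [-0.0, 1.0, -0.0], [-0.0, -0.0, -1.0]]
ft_force: [0.8, -0.4, 3.0]
grip_width: -0.0002
```

Emit:
{"op": "arm_command", "data": {"rows": "1 0 0 0.6 0 0 0; 1 0 0 0 0 0 0"}}

```text
time_s: 7.62
position: [0.592, -0.0849, 0.2208]
tool_rot: [[-1.0, -0.0, 0.0], [-0.0, 1.0, 0.0], [-0.0, 0.0, -1.0]]
ft_force: [1.4, -0.7, 3.4]
grip_width: 0.0001
```

Emit:
{"op": "arm_command", "data": {"rows": "1 0 0 0.6 0 0 0; 1 0 0 0 0 0 0"}}

```text
time_s: 7.78
position: [0.592, -0.0849, 0.2203]
tool_rot: [[-1.0, -0.001, 0.0], [-0.001, 1.0, -0.0], [-0.0, -0.0, -1.0]]
ft_force: [1.1, -0.8, 4.5]
grip_width: -0.0002
```

Emit:
{"op": "arm_command", "data": {"rows": "1 0 0 0.6 0 0 0; 1 0 0 0 0 0 0"}}

```text
time_s: 7.95
position: [0.592, -0.0849, 0.22]
tool_rot: [[-1.0, -0.001, 0.0], [-0.001, 1.0, -0.0], [-0.0, -0.0, -1.0]]
ft_force: [1.2, -0.6, 5.4]
grip_width: -0.0001
```

Emit:
{"op": "arm_command", "data": {"rows": "1 0 0 0.3 0 0 0; 1 0 0 0 0 0 0; 1 0 0 0 0 0 0"}}

```text
time_s: 8.2
position: [0.592, -0.0849, 0.22]
tool_rot: [[-1.0, -0.001, 0.001], [-0.001, 1.0, -0.0], [-0.001, -0.0, -1.0]]
ft_force: [0.4, -0.3, 7.5]
grip_width: -0.0003
```

Emit:
{"op": "arm_command", "data": {"rows": "1 0 0 0.3 0 0 0; 1 0 0 0 0 0 0; 1 0 0 0 0 0 0"}}

```text
time_s: 8.45
position: [0.592, -0.0849, 0.2198]
tool_rot: [[-1.0, -0.001, 0.001], [-0.001, 1.0, -0.0], [-0.001, -0.0, -1.0]]
ft_force: [-0.2, -0.5, 8.4]
grip_width: 0.0
```

Emit:
{"op": "arm_command", "data": {"rows": "1 0 0 0.3 0 0 0; 1 0 0 0 0 0 0; 1 0 0 0 0 0 0"}}

```text
time_s: 8.7
position: [0.592, -0.0849, 0.2197]
tool_rot: [[-1.0, -0.001, 0.001], [-0.001, 1.0, -0.0], [-0.001, -0.0, -1.0]]
ft_force: [-0.5, 0.8, 9.3]
grip_width: -0.0002
```

The push on the knob is 9.3 N against about 4 N of drag, so the foot bears with about 5 N. The 0.6 mm of travel since contact agrees with that. Next I'll retreat and go over the lever.

Emit:
{"op": "arm_command", "data": {"rows": "1 0 0 -2 0 0 0; 1 0 0 -13 0 0 0; 1 0 0 -22 0 0 0; 1 30 1 0 0 0 0; 1 35 1 0 0 0 0"}}

```text
time_s: 9.12
position: [0.5269, -0.083, 0.2553]
tool_rot: [[-1.0, -0.001, -0.0], [-0.001, 1.0, 0.0], [0.0, 0.0, -1.0]]
ft_force: [0.0, 0.1, -0.5]
grip_width: 0.0002
```

Emit:
{"op": "arm_command", "data": {"rows": "1 30 0 0 0 0 0; 1 0 0 0 0 0 0; 1 0 0 0 0 0 0"}}

```text
time_s: 9.37
position: [0.4958, -0.0827, 0.2558]
tool_rot: [[-1.0, 0.0, -0.001], [0.0, 1.0, 0.001], [0.001, 0.001, -1.0]]
ft_force: [0.1, 0.5, -0.4]
grip_width: -0.0001
```

Run:
```python
from h import *
import cv2
s=readout.observe();print(s["position"],s["ft_force"])
m=eyes.camera_model("scene")
f=lambda p:((proj(m,np.array(p))-[310,145])*7+3).round(1)
print(f([.497,-.083,.2375]),f([.506,-.083,.19]))
a=eyes.get_image("scene")[145:225,310:390,::-1];b=eyes.get_image("wrist")[150:290,260:380,::-1]
o=np.zeros((560,800,3),np.uint8);o[:,:560]=cv2.resize(a,(560,560),interpolation=cv2.INTER_CUBIC);o[:280,560:]=cv2.resize(b,(240,280),interpolation=cv2.INTER_CUBIC)
cv2.imwrite("pics/s3.png",cv2.convertScaleAbs(o,alpha=1.2))
```

```text
[ 0.49577977 -0.08270981  0.25577152] [ 0.11892268  0.47001035 -0.43722799]
[112.  208.7] [131.5 284.9]
```

View pics/s3.png

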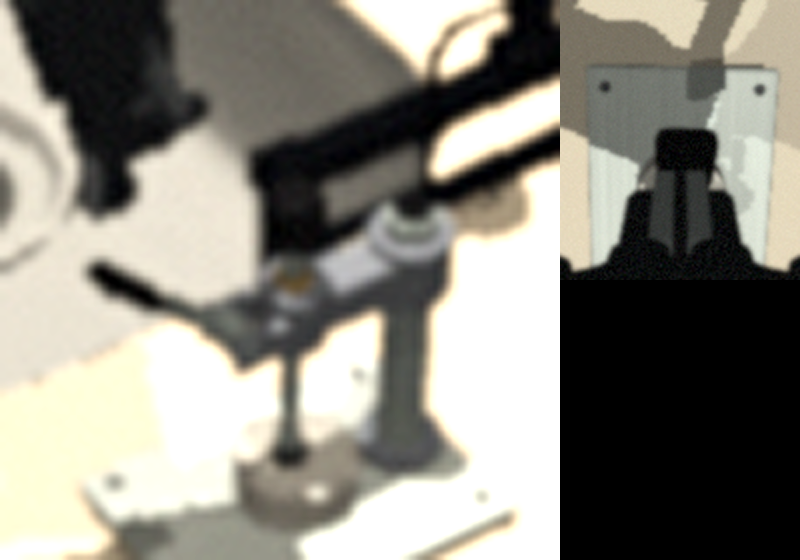

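The foot now sits on the lid, (290,455). The paddle tip is at (125,283), close to the prediction, and the fingers are centred on it. I'll push it down in stages.

Emit:
{"op": "arm_command", "data": {"rows": "1 0 0 12 0 0 0; 1 0 0 10 0 0 0; 1 0 0 6 0 0 0; 1 0 0 4 0 0 0; 1 1 0 4 0 0 0"}}

```text
time_s: 9.88
position: [0.4959, -0.0829, 0.2199]
tool_rot: [[-1.0, -0.001, -0.002], [-0.001, 1.0, -0.0], [0.002, -0.0, -1.0]]
ft_force: [-6.4, 1.0, 10.2]
grip_width: 0.0002
```

Emit:
{"op": "arm_command", "data": {"rows": "1 1 0 4 0 0 0; 1 1 0 4 0 0 0; 1 1 0 4 0 0 0; 1 1 0 4 0 0 0; 1 1 0 4 0 0 0"}}

```text
time_s: 10.3
position: [0.4913, -0.083, 0.1998]
tool_rot: [[-1.0, -0.001, 0.001], [-0.001, 1.0, -0.0], [-0.001, -0.0, -1.0]]
ft_force: [0.8, -0.3, 2.5]
grip_width: 0.0
```

Emit:
{"op": "arm_command", "data": {"rows": "1 1.2 0 4 0 0 0; 1 1.2 0 4 0 0 0; 1 1.2 0 4 0 0 0; 1 1.2 0 4 0 0 0; 1 1.2 0 4 0 0 0"}}

```text
time_s: 10.72
position: [0.4847, -0.0829, 0.1794]
tool_rot: [[-1.0, -0.001, -0.0], [-0.001, 1.0, 0.0], [0.0, 0.0, -1.0]]
ft_force: [-0.7, -0.4, 3.6]
grip_width: -0.0
```

Emit:
{"op": "arm_command", "data": {"rows": "1 1 0 4 0 0 0; 1 1 0 4 0 0 0; 1 1 0 4 0 0 0; 1 1 0 3 0 0 0; 1 0 0 0 0 0 0"}}

```text
time_s: 11.13
position: [0.4811, -0.0829, 0.1643]
tool_rot: [[-1.0, -0.0, 0.0], [-0.0, 1.0, 0.0], [-0.0, 0.0, -1.0]]
ft_force: [0.5, 0.0, 0.2]
grip_width: -0.0
```

Emit:
{"op": "arm_command", "data": {"rows": "1 0 0 2 0 0 0; 1 0 0 2 0 0 0; 1 0 0 1.5 0 0 0; 1 0 0 0 0 0 0"}}

```text
time_s: 11.47
position: [0.4806, -0.0829, 0.159]
tool_rot: [[-1.0, -0.001, -0.001], [-0.001, 1.0, 0.0], [0.001, 0.0, -1.0]]
ft_force: [-1.5, -0.8, 1.1]
grip_width: 0.0002
```

Emit:
{"op": "arm_command", "data": {"rows": "1 0 0 1 0 0 0; 1 0 0 1 0 0 0; 1 0 0 0 0 0 0"}}

```text
time_s: 11.72
position: [0.4806, -0.0829, 0.1575]
tool_rot: [[-1.0, -0.001, -0.001], [-0.001, 1.0, -0.0], [0.001, -0.0, -1.0]]
ft_force: [-3.7, 0.2, 7.4]
grip_width: -0.0002
```

Emit:
{"op": "arm_command", "data": {"rows": "1 0 0 1 0 0 0; 1 0 0 0.5 0 0 0; 1 0 0 0 0 0 0; 1 0 0 0 0 0 0"}}

```text
time_s: 12.05
position: [0.4806, -0.0829, 0.1573]
tool_rot: [[-1.0, -0.001, 0.0], [-0.001, 1.0, -0.001], [-0.0, -0.001, -1.0]]
ft_force: [-8.2, 2.0, 20.2]
grip_width: -0.0
```

The lever is hard against its end stop (20 N, no further travel). I'll retreat and check.

Emit:
{"op": "arm_command", "data": {"rows": "1 0 0 -2 0 0 0; 1 0 0 -20 0 0 0; 1 0 0 -35 0 0 0; 1 30 0 -30 0 0 0; 1 0 0 0 0 0 0"}}

```text
time_s: 12.47
position: [0.4506, -0.0831, 0.2469]
tool_rot: [[-1.0, -0.001, 0.007], [-0.001, 1.0, -0.004], [-0.007, -0.004, -1.0]]
ft_force: [0.3, -1.2, 1.3]
grip_width: -0.0002
```

Run:
```python
from h import *
import cv2
s=readout.observe();print(s["position"],s["ft_force"])
m=eyes.camera_model("scene")
f=lambda p:((proj(m,np.array(p))-[310,145])*7+3).round(1)
print("level paddle",f([.483,-.083,.135]),"far end",f([.463,-.083,.135]))
a=eyes.get_image("scene")[145:225,310:390,::-1];b=eyes.get_image("wrist")[150:290,260:380,::-1]
o=np.zeros((560,800,3),np.uint8);o[:,:560]=cv2.resize(a,(560,560),interpolation=cv2.INTER_CUBIC);o[:280,560:]=cv2.resize(b,(240,280),interpolation=cv2.INTER_CUBIC)
cv2.imwrite("pics/s4.png",cv2.convertScaleAbs(o,alpha=1.2))
```

```text
[ 0.45059489 -0.08312129  0.24693853] [ 0.25543225 -1.22402548  1.34799244]
level paddle [ 90. 397.] far end [ 51.9 414.3]
```

View pics/s4.png

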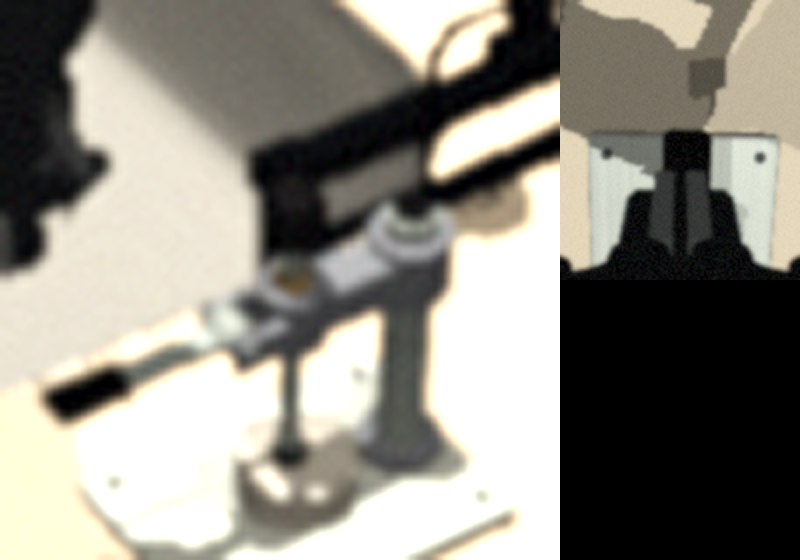

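The lever is level: the paddle is at (90,394), against (90,397) predicted for fully down. The foot is still on the lid at (290,453), and the tin looks unmoved. The robot is clear, so I'm handing in.

Emit:
{"op": "arm_command", "data": {"rows": "1 0 0 0 0 0 0; 1 0 0 0 0 0 0; 1 0 0 0 0 0 0"}}

```text
time_s: 12.82
position: [0.4516, -0.0829, 0.2411]
tool_rot: [[-1.0, -0.001, -0.002], [-0.001, 1.0, 0.001], [0.002, 0.001, -1.0]]
ft_force: [-0.1, 0.9, -1.2]
grip_width: 0.0001
```

```bash
python3 -c "
from rig import env;print(env.close_job())"
```

```text
the job is handed in; nothing more can be done
None
```

The depth stop is down on the tin's lid and the clamp lever is locked. I handed the job in at about 12.8 s of the 48 s; no verdict was reported.

- **Depth stop:** I pushed the knob down about 20 mm with the closed fingertips, until the foot met the lid. The last push read 9.3 N, against 3–4 N while the rod moved freely. That puts the foot at about 5 N on the lid, and about 0.6 mm of travel after contact agrees with that.
- **Clamp lever:** I pushed it down until it hit its end stop, where the tool stopped at the predicted height with 20 N. In the last scene image the paddle sits within about half a camera pixel of where a fully lowered lever should be.
- **Tin and bystanders:** The tin looked unmoved in the last close-up, with the foot on its lid. The bystanders weren't re-checked; the arm stayed well clear of them.

**Not measured:** I couldn't read the foot's force on the tin directly after locking, so the 5 N is inferred from the push before release. No check failed or disagreed.

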